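Lock a biscuit tray into its dock with the spring gate

ROBOT

A 6-joint arm with a two-finger parallel gripper is mounted at the origin on the work surface. World frame = base frame: x ahead of the robot, y to its left, z up, the work surface at z = 0. Lengths are in m, angles in degrees, forces in N, time in s.
With the tool pointing down it reaches from about 0.3 to 0.75 m from the base axis. Payload 8.5 kg.
Tool frame: the origin (TCP) lies at the very end of the fingers, on their centre line; the grasp point (between the pads) lies 19 mm behind it; z points along the fingers, y is the line along which they close (so a half turn about z gives the same grasp; the last joint's range is limited). The gripper opens to 85 mm and grips with 20 to 120 N. Pads are 22 mm wide; open, the fingers measure 114 mm over their backs; the gripper's body (76 mm by 85 mm) begins 54 mm behind the grasp point. The pads swing forward as they close: fully open they stand 13 mm farther back than shut.
Start: joints at [-88.711, 21.807, 74.336, -0, 83.858, -12.336], TCP at [0.13, -0.535, 0.196] pointing down, gripper open.
Joint ranges: [-178.18, 178.18], [-50.72, 133.34], [12.68, 142.11], [-81.47, 261.47], [9.98, 163.14], [-165.26, 165.26]. Speed limits (degrees/s): [136.94, 136.94, 180, 180, 180, 180].

INTERFACE

Orientations are given as a 3x3 rotation matrix whose columns are the frame's x, y, z axes.
In Python, from rig import env, optics, spotter gives the robot as it stands.
- The arm moves only by the shell command python3 -m crank 'ROWS' [FORCE]. ROWS is JSON, one flat list of numbers, 5 for each row, row after row: the finger opening in cm, from 0 to 8.54, then the shift along the tool's x, y, z in cm, then the turn about the tool's z in rad. A call has exactly 8 rows; each row shifts and turns the commanded pose from where the row before left it, along the tool's axes as they then stand; what a row does not reach is not made up. A row lasts 1/12 s, in which the tool goes at most 41.7 mm and 7.16 degrees, less where a joint would pass 70% of its speed; a pose out of reach is approached as far as the arm can. A call is refused whole if a number of a shift passes 4.17 or a number of a turn 0.125, either way. A call with a gripper value outside its range is refused whole. The fingers move at their own pace and stop on an object; FORCE is the grip in N (left out, the last holds). Time passes only in rows, so rows that do not move let the fingers close, or fill a call up. It gives the time, the measured TCP pose, the force, the opening and the grip force at its end, in the units of the state.
- env.observe(): the state, without advancing time (a new reading comes with each control period).
- optics.get_image(name): name is "scene" or "top" or "wrist"; returns a dict with "color" (400x640x3 uint8, red, green, blue), "intrinsics" (3x3 intrinsics, pixels), "pose" (4x4, takes a point from camera to world coordinates). Camera axes: x right, y up, looking along -z (the intrinsics and any distortion apply to the point x, -y, -z); pixel columns grow to the right and rows downward; lengths in m; the calibration is good to about 2 mm. A picture is of the moment at which its call begins. There is no depth.
- env.close_job(): hands the job in; it is judged then, once.
Trained networks look in a picture, given as the dict that the camera call returned (one of the last four; its "shot" number tells which), for a name from the list of things; names that differ only in an ending like _2 or _b are one class to them, and where a whole thing is asked for, a point or a joint stands for the part that bears it (a point fixed in the world has none). Each returns a list of dicts, best first, with "score" (0 to 1); they miss things now and then, are a little off and sometimes report something else, mostly with a low value. They report only what shows in the picture. A call takes as long as a camera call. They do not tell look-alikes from the thing itself.
- spotter.look_for(picture, query): "at" ([column, row] as shares, 0 to 1, of the picture: columns of its width, rows of its height, amid what is visible of it).
The state is a dict: "time_s": time; "q": joint angles; "qvel": joint speeds; "joint_efforts": joint torques, N m; "position": TCP position; "tool_rot": TCP orientation; "ft_force": force on the tool from outside, world axes, zero at the start; "wrist_torque": the same for the moment, N m; "grip_width": finger opening in m; "gripper_force": force on a finger pad.
Only numpy, scipy, OpenCV 4.12 (cv2) and the standard library are available. Lean on these libraries where they do the work, as an engineer would, in place of code of your own. Each camera call takes 0.05 s, during which the arm holds its last target. There are 200 camera calls.

TASK

Push the biscuit tray fully home into its dock against the back stop, then swing the spring gate shut in front of it, right past the keeper, hold it there, press the black plunger head down to its stop and ease the gate back, still pressed, so that the plunger's foot hooks under the keeper lip. Let go: the gate must stay latched by itself with the tray behind it, and the bottle, jar and packs beside the dock must not be shifted or knocked over.

Things in the scene. Friction and masses are not known exactly. Their poses are not given: they have to be found in the camera images.
- rack: Fixed aluminium tray dock. Origin on the work surface, mid-way along the line where the shut gate stands; +x points into the dock (away from the robot), +y left, z up. All 'rack x, y, z' below are in mm in this frame. The tray channel runs along x between side guides (inner faces y = +-68, x 45 to 230, tops z = 50), on a floor 8 mm high.
- rail (a point): Underside centre of the level ticket rail over the gate line, at rack x = 24, y = 0, z = 240. Bar along y: x 16 to 32, y +-188, z 240 to 265, paper tickets up to 303; 12 mm posts at x = 24, y = +-180. It hangs right over the shut gate and blocks a tool coming straight down there: lean the gripper's body back to -x by 25 to 50 degrees (40 is comfortable).
- tray: Loose open steel tray of biscuits, 170 x 130 x 50 mm (x, y, z), 0.3 to 0.6 kg; origin at the centre of its underside, axes as the rack's. It stands on the dock's floor between the guides and sticks out to -x by 45 to 95 mm from home, in the gate's way. It slides with friction (3 to 10 N; push near the middle, off-centre it wedges) and stays put. Biscuits fill it to 40 mm.
- tray_front (a point): Middle of the top edge of the tray's front wall (the wall facing the robot, upright, 130 mm wide), 50 mm above its underside. The tray is fully home when its rear wall touches the dock's back stop (face at rack x = 222): this point is then at rack x = 52 and the tray's origin at x = 137.
- gate (a joint): Angle (rad) of the spring gate: 0 = open, held so by its torsion spring; grows as it is swung shut (anticlockwise from above). 1.187 = latched, bar along the rack's -y; 1.297 = hard stop past the keeper. Only above about 1.24 is the foot clear of the lip, so that the plunger can go down. The spring asks 1.3 N at the plunger at 0 and 5 N shut, and flings the gate open if let go unlatched.
- plunger (a joint): Travel (m) of the spring plunger: 0 = up, 0.020 = pressed to its stop. Its spring asks about 2 N at first and 9 N at the stop. It cannot go down while its foot is above the lip. Hooked and let go, it rises to about 0.016 and rests there, its foot pulled up against the lip's underside.
- gate_hinge (a point): Upright hinge axis of the gate, at rack x = 0, y = 105, z = 56; its post and coil reach z = 100. The gate is a steel bar 14 mm thick, z 46 to 66, from here to the plunger 210 mm away, where it ends in an upright sleeve of 28 mm diameter, z 44 to 78. Open, it points towards the robot, with the plunger at rack x = -195, y = 26.
- head (a point): Centre of the black plunger head: upright cylinder, 34 mm diameter, 40 mm tall, on the gate's free end. It is at z = 125 (head 105 to 145) when up, 20 mm lower when pressed. Being round, it may turn between gripping fingers. Below, its 10 mm shaft runs through the sleeve to a round foot of 28 mm diameter, 6 mm thick, z 34 to 40 when up, 14 to 20 when pressed.
- keeper (a point): Middle of the keeper lip's top edge, at rack x = -5, y = -105, z = 30. The lip is a steel plate 34 mm wide, z 24 to 30, from its riser at x = -35 to this edge, which faces +x. Latched, the plunger's shaft leans on this edge (shaft axis at x = 0) and the foot is under the lip.
- bottle: Bystander: amber bottle of 68 mm diameter, 220 mm tall; origin at the centre of its underside.
- jar: Bystander: clear jar of 90 mm diameter, 150 mm tall; origin at the centre of its underside.
- packs: Bystander: stack of two clear biscuit packs, 116 x 96 mm, 70 mm tall; origin at the centre of its underside.
There are look-alikes about, which are no part of the job. What is shaped like the tray but green or pink is not meant.

How it is judged (in metres and radians):
On the way, in this order (a step that is already met when the one before it is completed fails the run):
1. the tray is fully home (within 6 mm of the back stop) while the gate is still open (x of tray in the frame of rack above 0.131 m and value of joint gate below 0.4 rad), for 0.2 s.
2. the gate is wound past the keeper (above 1.215 rad) (value of joint gate above 1.215 rad).
3. held there, the plunger is pressed down to its stop (above 17.5 mm) (value of joint gate above 1.2 rad and value of joint plunger above 0.0175 m), for 0.1 s.
At the end, for the whole second after the job is handed in: The gate stands latched by itself at 1.15 to 1.215 rad, its plunger held down at 13 to 18.5 mm under the lip, and the tray is at rest within 6 mm of fully home (value of joint gate between 1.15 and 1.215 rad and value of joint plunger between 0.013 and 0.0185 m and x of tray in the frame of rack above 0.131 m and linear speed of tray below 0.01 m/s); the robot touches nothing.
It fails at once if the bottle was shifted more than 25 mm or tipped (distance of bottle from where it was at the start of the episode above 0.025 m or angle between bottle's own z axis and vertical above 0.3 rad).
It fails at once if the jar was shifted more than 25 mm or tipped (distance of jar from where it was at the start of the episode above 0.025 m or angle between jar's own z axis and vertical above 0.3 rad).
It fails at once if the packs were shifted more than 25 mm or tipped (distance of packs from where it was at the start of the episode above 0.025 m or angle between packs's own z axis and vertical above 0.3 rad).
It also fails if it takes over 61 s, if anything falls off the work surface, if the arm or the gripper's body presses on something with over 40 N, if the wrist force passes 120 N, or if a joint passes its speed limit or range.

## Working session

There is one attempt and no reset: what is moved stays moved. The work goes in short steps, Python scripts to look and compute and a shell command to move; the robot and the scene stay as the last step left them, time stands still between calls to the robot, and variables do not carry over. Pictures are saved under pics/ and viewed, at most 14 in all, crops included, and the job is handed in when it is done.

```bash
mkdir -p pics; ls; python3 - <<'E'
from rig import env,optics,spotter
import cv2,numpy as np
s=env.observe();print({k:np.round(v,3).tolist() for k,v in s.items()})
for n in("scene","top"):
    p=optics.get_image(n);cv2.imwrite(f"pics/{n}0.png",p["color"][:,:,::-1])
    print(n,np.round(p["pose"],3).tolist(),np.round(p["intrinsics"],1).tolist(),[k for k in p])
    for q in["rail","tray","tray_front","gate","gate_hinge","head","keeper","bottle","jar","packs","rack"]:
        r=spotter.look_for(p,q);print(q,[(round(d["score"],2),round(d["at"][0]*640),round(d["at"][1]*400)) for d in r[:3]])
E
```

```text
pics
{'time_s': 0.0, 'q': [-88.712, 21.843, 74.384, -0.001, 83.856, -12.337], 'qvel': [0.074, -0.054, -0.166, 0.13, -0.031, 0.047], 'joint_efforts': [-0.0, -44.847, -23.128, -0.0, 0.005, 0.0], 'position': [0.13, -0.534, 0.195], 'tool_rot': [[0.972, 0.236, -0.0], [0.236, -0.972, 0.001], [0.0, -0.001, -1.0]], 'ft_force': [-0.405, 0.004, -0.686], 'wrist_torque': [-0.015, 0.004, 0.059], 'gripper_force': 0.0, 'grip_width': 0.085}
scene [[-0.708, -0.532, 0.465, 1.03], [0.706, -0.55, 0.446, 0.582], [0.018, 0.644, 0.765, 1.031], [0.0, 0.0, 0.0, 1.0]] [[379.1, 0.0, 320.0], [0.0, 379.1, 205.0], [0.0, 0.0, 1.0]] ['color', 'intrinsics', 'pose', 'shot']
rail [(0.96, 285, 286), (0.37, 372, 286)]
tray [(0.91, 266, 155), (0.87, 267, 278), (0.76, 432, 308)]
tray_front [(0.83, 436, 305), (0.83, 262, 154), (0.82, 392, 218)]
gate [(0.68, 340, 242), (0.67, 288, 289)]
gate_hinge [(0.65, 335, 238), (0.64, 238, 208)]
head [(0.75, 345, 215), (0.66, 285, 286)]
keeper [(0.77, 291, 287)]
bottle [(0.9, 372, 283)]
jar [(0.78, 284, 186)]
packs [(0.86, 236, 206), (0.51, 288, 290)]
rack [(0.96, 284, 289)]
top [[0.02, 0.989, -0.146, 0.364], [-1.0, 0.02, -0.006, 0.077], [-0.003, 0.146, 0.989, 1.16], [0.0, 0.0, 0.0, 1.0]] [[394.7, 0.0, 317.8], [0.0, 394.7, 204.8], [0.0, 0.0, 1.0]] ['color', 'intrinsics', 'pose', 'shot']
rail [(0.82, 312, 140)]
tray [(0.87, 177, 229), (0.63, 272, 291), (0.63, 461, 255)]
tray_front [(0.97, 314, 145), (0.91, 273, 290), (0.88, 463, 257)]
gate [(0.82, 285, 196)]
gate_hinge [(0.76, 288, 205)]
head [(0.52, 294, 233)]
keeper [(0.6, 313, 134)]
bottle [(0.63, 296, 231)]
jar [(0.83, 389, 222)]
packs [(0.66, 415, 172)]
rack [(0.91, 311, 140)]
```

View pics/scene0.png

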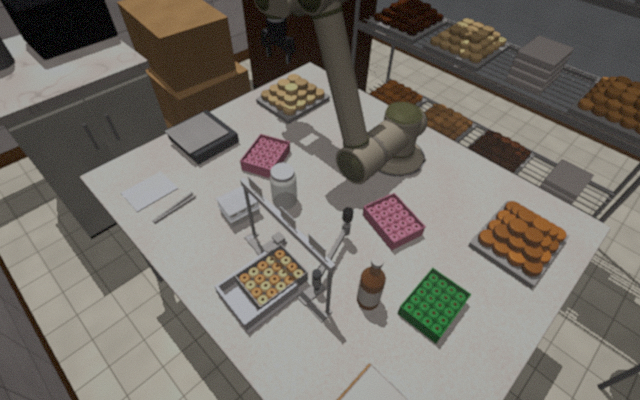

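View pics/top0.png

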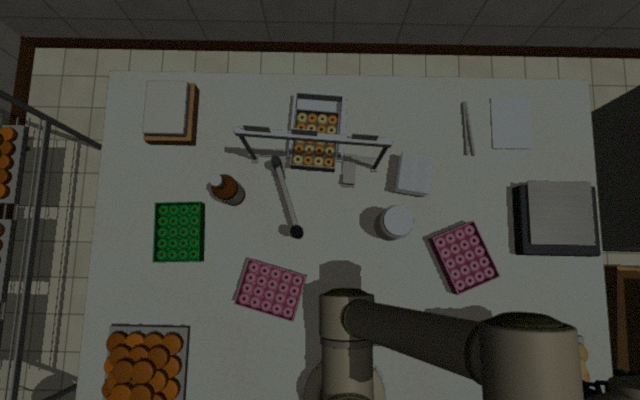

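The scene picture shows the rack with the rail from about (245,182) to (332,268), the tray with biscuits and the open gate with its head at (347,214). In the top view the head is at (296,231), the hinge at (277,162), the bottle at (225,187), the jar at (396,222) and the packs at (412,175).

```bash
cat >h.py <<'E'
import numpy as np,cv2
from scipy.optimize import least_squares
def proj(p,X):
    T=np.linalg.inv(p["pose"]);c=(T[:3,:3]@np.atleast_2d(X).T).T+T[:3,3]
    c=c*[1,-1,-1];u=(p["intrinsics"]@c.T).T;return u[:,:2]/u[:,2:]
def onz(p,uv,z):
    d=np.linalg.inv(p["intrinsics"])@[*uv,1];d=p["pose"][:3,:3]@(d*[1,-1,-1]);o=p["pose"][:3,3]
    return o+d*(z-o[2])/d[2]
def rackT(v):
    x,y,a=v;c,s=np.cos(a),np.sin(a);return np.array([[c,-s,0,x],[s,c,0,y],[0,0,1,0],[0,0,0,1.]])
def crop(p,c,k,name):
    x0,x1,y0,y1=c;cv2.imwrite("pics/"+name,cv2.resize(p["color"][y0:y1,x0:x1,::-1],None,fx=k,fy=k,interpolation=cv2.INTER_CUBIC))
E
python3 - <<'E'
from rig import optics
from h import *
p=optics.get_image("top");crop(p,(200,440,85,260),3.3,"topc.png")
s=optics.get_image("scene")
import pickle;pickle.dump((p,s),open("cams.pkl","wb"))
print(rackT) if 0 else None
obs=[((24,188,265),(237,132)),((24,-188,265),(390,147)),((0,105,100),(277,161)),((-195,26,145),(296,231)),((-5,-105,30),(348,163))]
f=lambda v:np.concatenate([(proj(p,(rackT(v)@[*np.array(X)/1000,1])[:3])[0]-u) for X,u in obs])
r=least_squares(f,[.5,.05,0],loss='soft_l1');print(r.x,np.round(r.fun,1))
R=rackT(r.x)
for n,X in dict(head=(-195,26,125),hl=(0,-105,125),railL=(24,188,265),railR=(24,-188,265),hinge=(0,105,100)).items():
    W=(R@[*np.array(X)/1000,1])[:3];print(n,W,proj(p,W),proj(s,W))
for n,u in dict(bottle=(225,187),jar=(396,222),packs=(412,175)).items():print(n,onz(p,u,{'bottle':.2,'jar':.15,'packs':.07}[n]))
E
```

```text
[ 0.63224985  0.09690791 -0.07794344] [-2.5 -2.   3.6 -2.  -1.1  0.1 -0.1  1.9  1.6 12.6]
head [0.43986636 0.13801256 0.125     ] [[296.33808062 233.47522351]] [[348.4875453  213.57892818]]
hl [ 0.62407408 -0.0077733   0.125     ] [[352.45700173 166.08186444]] [[271.7046562 219.6315706]]
railL [0.67081552 0.28246838 0.265     ] [[234.53160876 130.02886392]] [[332.26821433 264.17374679]]
railR [ 0.64153845 -0.09239006  0.265     ] [[393.61993451 144.98683175]] [[243.49428389 175.41194546]]
hinge [0.64042563 0.20158913 0.1       ] [[275.89531846 161.06921925]] [[316.44295186 270.66735346]]
bottle [0.54596308 0.31354561 0.2       ]
jar [ 0.47265164 -0.11864134  0.15      ]
packs [ 0.61533452 -0.18033593  0.07      ]
```

View pics/topc.png

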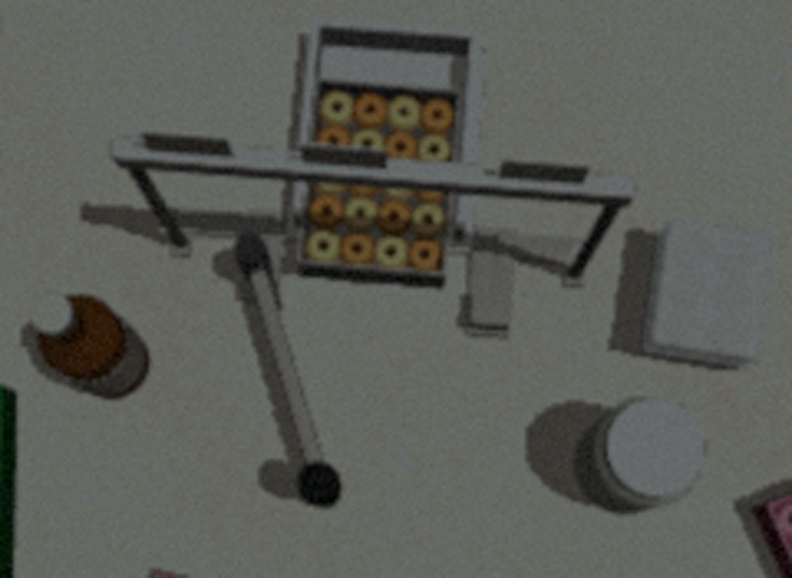

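The crop shows the hinge top at (276,160), rail ends at (235,130) and (391,143), post feet at (255,161) and (374,170), and the tray front edge near (313,166) in full-picture pixels.

The rows only allow a turn about tool z, so I'll refine the rack fit and test whether pushing past the reach limit tilts the tool.

```bash
python3 - <<'E'
from h import *
import pickle;p,s=pickle.load(open("cams.pkl","rb"))
c=lambda x,y:(x/3.3+200,y/3.3+85)
obs=[((24,188,265),c(114,150)),((24,-188,265),c(632,190)),((0,105,100),c(250,248)),((-195,26,145),c(319,482)),((24,180,0),c(182,250)),((24,-180,0),c(573,282)),((-5,-105,30),c(493,238))]
f=lambda v:np.concatenate([(proj(p,(rackT(v)@[*np.array(X)/1000,1])[:3])[0]-u) for X,u in obs])
r=least_squares(f,[.63,.09,0],loss='soft_l1');print(r.x,np.round(r.fun,1))
np.save("rack.npy",rackT(r.x));R=rackT(r.x)
print("tray front rack",np.linalg.inv(R)@[*onz(p,c(373,266),.058),1])
for n,X in dict(head=(-195,26,125),latched=(0,-105,125)).items():print(n,(R@[*np.array(X)/1000,1])[:3])
E
python3 -m crank '[8.54,0,3,-1,0, 8.54,0,3,-1,0, 8.54,0,3,-1,0, 8.54,0,3,-1,0, 8.54,0,3,-1,0, 8.54,0,3,0,0, 8.54,0,3,0,0, 8.54,0,3,0,0]'
```

```text
[ 0.63533219  0.09825752 -0.06041543] [-0.9 -0.4  1.4 -0.2 -0.4  0.5  0.   0.9 -0.1 -1.3  0.4 -1.7 -0.2 16.9]
tray front rack [0.00465237 0.00169142 0.058      1.        ]
head [0.44225781 0.13598392 0.125     ]
latched [ 0.62899243 -0.00655092  0.125     ]
time_s: 1.97
position: [0.185, -0.7629, 0.2426]
tool_rot: [[0.972, 0.235, 0.001], [0.235, -0.972, -0.002], [0.0, 0.002, -1.0]]
ft_force: [25.9, -129.2, 99.9]
grip_width: 0.0853
gripper_force: 0.0
```

```bash
python3 - <<'E'
from rig import env,optics
from h import *
s=env.observe();print({k:np.round(v,3).tolist() for k,v in s.items()})
p=optics.get_image("scene");cv2.imwrite("pics/s1.png",p["color"][:,:,::-1])
E
```

```text
{'time_s': 1.967, 'q': [-84.989, 50.727, 12.644, 0.046, 116.517, -8.589], 'qvel': [2.501, 28.053, -4.475, -6.143, 95.856, 3.247], 'joint_efforts': [3.424, -61.292, -33.869, -0.405, 2.527, -0.059], 'position': [0.185, -0.763, 0.243], 'tool_rot': [[0.972, 0.235, 0.001], [0.235, -0.972, -0.002], [0.0, 0.002, -1.0]], 'ft_force': [25.889, -129.159, 99.865], 'wrist_torque': [-5.147, -0.943, -0.047], 'gripper_force': 0.0, 'grip_width': 0.085}
```

View pics/s1.png

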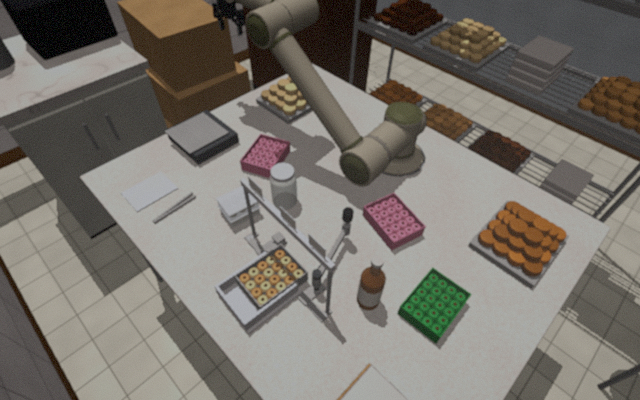

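No contact shows in the picture: the arm is stretched with joint 3 at its limit, and the force reading comes from the sudden stop. I'll take very small steps here to see whether the tool tilts.

```bash
python3 -m crank '[8.54,0,0,0,0, 8.54,0,0,0,0, 8.54,0,0.2,0,0, 8.54,0,0.4,0,0, 8.54,0,0.4,0,0, 8.54,0,0.4,0,0, 8.54,0,0.2,0,0, 8.54,0,0,0,0]'; python3 -c "
from rig import env;s=env.observe();print(s['q'],s['ft_force'],s['time_s'])"
```

```text
time_s: 2.68
position: [0.1861, -0.768, 0.2381]
tool_rot: [[0.972, 0.236, 0.003], [0.236, -0.972, -0.012], [-0.0, 0.012, -1.0]]
ft_force: [-0.7, -0.8, 0.5]
grip_width: 0.0857
gripper_force: 0.0
[-8.49639921e+01  5.10369344e+01  1.26799587e+01  1.06525855e-01
  1.15575521e+02 -8.54417420e+00] [-0.72293095 -0.8262722   0.52716194] 2.6833
```

```bash
python3 -m crank '[8.54,0,0.5,0,0, 8.54,0,1,0,0, 8.54,0,1,0,0, 8.54,0,1,0,0, 8.54,0,1,0,0, 8.54,0,1,0,0, 8.54,0,0.5,0,0, 8.54,0,0,0,0]'; python3 -c "
from rig import env;s=env.observe();print(s['q'],s['ft_force'],s['time_s'])"
```

```text
time_s: 3.35
position: [0.1905, -0.7857, 0.2171]
tool_rot: [[0.972, 0.235, 0.009], [0.236, -0.971, -0.038], [0.0, 0.039, -0.999]]
ft_force: [0.5, -0.5, -0.5]
grip_width: 0.0855
gripper_force: 0.0
[-84.85597483  52.5574983   12.7509795    0.36997738 112.45953787
  -8.33453195] [ 0.53002294 -0.46601154 -0.46580653] 3.35
```

The tilt builds up and persists when the reach is exceeded: 2.2° so far, with tool z leaning outward. That gives the lean I need. I'll do it at the rack's azimuth and high above everything, so I'm travelling there first.

```bash
python3 -m crank '[8.54,0,-1.2,-1.5,0.1, 8.54,0,-2.5,-3,0.1, 8.54,0,-2.5,-3,0.1, 8.54,1.9,-3.3,-0.9,0, 8.54,1.9,-3.3,-0.9,0, 8.54,1.9,-3.3,-0.9,0, 8.54,1.9,-3.3,-0.9,0, 8.54,1.9,-3.3,-0.9,0]'
python3 -m crank '[8.54,1.9,-3.3,-0.9,0, 8.54,1.9,-3.3,-0.9,0, 8.54,1.9,-3.3,-0.9,0, 8.54,1.9,-3.3,-0.9,0, 8.54,1.9,-3.3,-0.9,0, 8.54,1.9,-3.3,-0.9,0, 8.54,1.9,-3.3,-0.9,0, 8.54,1.9,-3.3,-0.9,0]'
```

```text
time_s: 4.02
position: [0.2878, -0.5589, 0.3311]
tool_rot: [[0.998, -0.063, 0.01], [-0.062, -0.997, -0.04], [0.012, 0.039, -0.999]]
ft_force: [0.7, -0.7, 0.1]
grip_width: 0.0855
gripper_force: 0.0
time_s: 4.68
position: [0.4552, -0.3023, 0.3948]
tool_rot: [[0.998, -0.062, 0.01], [-0.062, -0.997, -0.04], [0.013, 0.039, -0.999]]
ft_force: [0.6, 0.2, -0.8]
grip_width: 0.0857
gripper_force: 0.0
```

```bash
python3 -m crank '[8.54,1.7,-3.6,-1,0, 8.54,1.7,-3.6,-1,0, 8.54,1.7,-3.6,-1,0, 8.54,1.7,-3.6,-1,0, 8.54,1.7,-3.6,-1,0, 8.54,1.7,-3.6,-1,0, 8.54,1.7,-3.6,-1,0, 8.54,1,-2,-1,0]'
python3 -m crank '[8.54,1.5,-1,-0.5,0, 8.54,1.5,0,0,0, 8.54,1.5,0,0,0, 8.54,1.5,0,0,0, 8.54,1.5,0,0,0, 8.54,1.5,0,0,0, 8.54,1.5,0,0,0, 8.54,0,0,0,0]'; python3 -c "
from rig import env;s=env.observe();print(s['q'],s['ft_force'],s['time_s'])"
```

```text
time_s: 5.35
position: [0.6003, -0.034, 0.4654]
tool_rot: [[0.998, -0.059, 0.01], [-0.059, -0.998, -0.039], [0.012, 0.038, -0.999]]
ft_force: [0.6, -1.9, 0.4]
grip_width: 0.0857
gripper_force: 0.0
time_s: 6.02
position: [0.6651, -0.0336, 0.4294]
tool_rot: [[0.997, -0.063, 0.036], [-0.062, -0.997, -0.04], [0.039, 0.038, -0.999]]
ft_force: [0.2, -1.0, -0.3]
grip_width: 0.0854
gripper_force: 0.0
[-12.24090839  35.67258079  12.83759849  -2.34029222 128.9489722
  79.81980668] [ 0.20625762 -1.04125205 -0.30483213] 6.0167
```

```bash
python3 -m crank '[8.54,1.5,0,-1,0, 8.54,2.5,0,-2,0, 8.54,3.5,0,-2.2,0, 8.54,3.5,0,-2.2,0, 8.54,3.5,0,-2.2,0, 8.54,3.5,0,-2.2,0, 8.54,3.5,0,-2.2,0, 8.54,2.5,0,-1.5,0]'; python3 -c "
from rig import env;s=env.observe();print(s['q'],s['ft_force'],s['time_s'])"
```

```text
time_s: 6.68
position: [0.7043, -0.0344, 0.4372]
tool_rot: [[0.982, -0.062, 0.179], [-0.054, -0.997, -0.05], [0.181, 0.039, -0.983]]
ft_force: [0.8, 0.6, 0.1]
grip_width: 0.0854
gripper_force: 0.0
[-12.12207484  35.45286052  12.72484724  -0.73504335 121.15730432
  80.81244925] [0.78660682 0.573126   0.12737441] 6.6833
```

```bash
python3 -m crank '[8.54,3.6,0,-2,0, 8.54,3.6,0,-2,0, 8.54,3.6,0,-2,0, 8.54,3.6,0,-2,0, 8.54,3.6,0,-2,0, 8.54,3.6,0,-2,0, 8.54,3.6,0,-2,0, 8.54,3.6,0,-2,0]'; python3 -m crank '[8.54,3.6,0,-2,0, 8.54,3.6,0,-2,0, 8.54,3.6,0,-2,0, 8.54,3.6,0,-2,0, 8.54,3.6,0,-2,0, 8.54,3.6,0,-2,0, 8.54,3.6,0,-2,0, 8.54,3,0,-1.5,0]'; python3 -c "
from rig import env;s=env.observe();print(s['q'],s['ft_force'],s['time_s'])"
```

```text
time_s: 7.35
position: [0.7371, -0.0346, 0.4674]
tool_rot: [[0.937, -0.063, 0.344], [-0.045, -0.997, -0.059], [0.347, 0.039, -0.937]]
ft_force: [0.3, -0.3, -0.3]
grip_width: 0.0856
gripper_force: 0.0
time_s: 8.02
position: [0.7421, -0.032, 0.5298]
tool_rot: [[0.862, -0.063, 0.503], [-0.034, -0.997, -0.066], [0.505, 0.04, -0.862]]
ft_force: [0.6, 0.3, 0.2]
grip_width: 0.0855
gripper_force: 0.0
[-12.60976684  30.1035067   12.70215274   2.71299625 106.81145504
  81.85836958] [0.62937733 0.31553545 0.23846802] 8.0167
```

```bash
python3 -m crank '[8.54,3.8,0,-1.5,0, 8.54,3.8,0,-1.5,0, 8.54,3.8,0,-1.5,0, 8.54,3.8,0,-1.5,0, 8.54,3.8,0,-1.5,0, 8.54,3.8,0,-1.5,0, 8.54,3.8,0,-1.5,0, 8.54,2.5,0,-1,0]'; cat >>h.py <<'E'
def togo(Xr,s,R=None):
    "tool-axis shift (cm) to bring TCP to rack point Xr (mm)"
    R=np.load("rack.npy");W=(R@[*np.array(Xr)/1000,1])[:3]
    return np.round(s["tool_rot"].T@(W-s["position"])*100,2) if hasattr(s["tool_rot"],"T") else np.round(np.array(s["tool_rot"]).T@(W-np.array(s["position"]))*100,2)
def inrack(s):
    R=np.load("rack.npy");return np.round((np.linalg.inv(R)@[*s["position"],1])[:3]*1000,1),np.round(R[:3,:3].T@np.array(s["tool_rot"]),3).tolist()
E
python3 - <<'E'
from h import *
from rig import env;s=env.observe();print(s['q'],s['ft_force'],s['time_s'],inrack(s))
for X in [(-60,0,360),(-60,0,60),(-10,0,38),(46,0,38)]:print(X,togo(X,s))
E
```

```text
time_s: 8.68
position: [0.7475, -0.0296, 0.5904]
tool_rot: [[0.762, -0.063, 0.644], [-0.022, -0.997, -0.071], [0.647, 0.04, -0.761]]
ft_force: [-0.5, 0.5, 0.2]
grip_width: 0.0856
gripper_force: 0.0
[-13.03449647  26.94282038  12.70527256   4.42854206 100.10980087
  82.10248651] [-0.46311201  0.53511892  0.18603241] 8.6833 (array([ 119.7, -120.9,  590.4]), [[0.762, -0.002, 0.647], [0.024, -0.999, -0.032], [0.647, 0.04, -0.761]])
(-60, 0, 360) [-28.31 -12.95   5.52]
(-60, 0, 60) [-47.72 -14.15  28.37]
(-10, 0, 38) [-45.34 -14.25  33.28]
(46, 0, 38) [-41.07 -14.27  36.9 ]
```

The lean is now 40.4°. Next I'll close the fingers and descend in front of the tray.

```bash
python3 -m crank '[0,-2,-0.9,0.4,0, 0,-3.7,-1.7,0.7,0, 0,-3.7,-1.7,0.7,0, 0,-3.7,-1.7,0.7,0, 0,-3.7,-1.7,0.7,0, 0,-3.7,-1.7,0.7,0, 0,-3.7,-1.7,0.7,0, 0,-3.7,-1.6,0.9,0]' 30;python3 -m crank '[0,-2.4,-0.15,2.8,0, 0,-2.4,-0.15,2.8,0, 0,-2.4,-0.15,2.8,0, 0,-2.4,-0.15,2.8,0, 0,-2.4,-0.15,2.8,0, 0,-2.4,-0.15,2.8,0, 0,-2.4,-0.15,2.8,0, 0,-1.2,-0.1,1.4,0]'
python3 - <<'E'
from h import *
from rig import env,optics;s=env.observe();print(s['q'],s['ft_force'],s['time_s'],inrack(s))
for X in [(-25,0,33),(46,0,33)]:print(X,togo(X,s))
p=optics.get_image("scene");crop(p,(190,420,150,320),3.4,"s2.png")
E
```

```text
time_s: 9.35
position: [0.582, 0.0963, 0.3689]
tool_rot: [[0.763, -0.063, 0.644], [-0.023, -0.997, -0.07], [0.646, 0.039, -0.762]]
ft_force: [1.2, -0.3, 0.1]
grip_width: 0.0002
gripper_force: 0.0
time_s: 10.02
position: [0.5798, 0.097, 0.0906]
tool_rot: [[0.774, -0.065, 0.63], [-0.024, -0.997, -0.074], [0.633, 0.042, -0.773]]
ft_force: [0.0, 0.5, 0.7]
grip_width: 0.0002
gripper_force: 0.0
[  0.15533751  22.18799381 109.62355392 -25.80289191   9.97501219
 116.9558753 ] [0.0155704  0.46860258 0.67173216] 10.0167 (array([-55.4,  -4.6,  90.6]), [[0.774, -0.005, 0.634], [0.023, -0.999, -0.035], [0.633, 0.042, -0.773]])
(-25, 0, 33) [-1.29 -0.72  6.36]
(46, 0, 33) [ 4.21 -0.75 10.86]
```

View pics/s2.png

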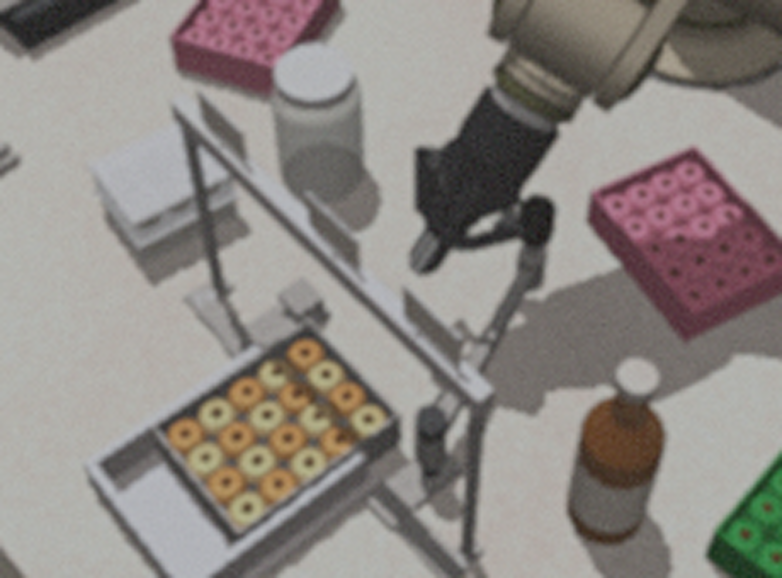

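The picture shows the closed gripper leaning in front of the tray at about (425,260) in the crop, with the open gate's head beside it at (537,220), clear of it. Joint 5 is now at its lower limit, so I'll work out how much lean suits the goals.

```bash
cat >kin.py <<'E'
import numpy as np
from scipy.optimize import fsolve
D=[(21.84,74.38,180.08,.537,.195),(51.037,12.68,179.29,.7814,.238),(52.557,12.751,177.77,.7998,.217),(35.67,12.84,177.46,.657,.429),(26.94,12.705,139.76,.735,.590)]
A=[];B=[]
sd=lambda t:np.sin(np.radians(t));cd=lambda t:np.cos(np.radians(t))
def rows(q2,q3,f):
    g=q2+q3
    return [[sd(q2),sd(g),cd(g),sd(f),0],[cd(q2),cd(g),-sd(g),cd(f),1]]
for q2,q3,f,r,z in D:A+=rows(q2,q3,f);B+=[r,z]
P,res,rk,_=np.linalg.lstsq(np.array(A),np.array(B),rcond=None)
def solve(x,y,z,lean):
    R=np.hypot(x,y);r=np.sqrt(R*R-.118**2);f=180-lean
    q=fsolve(lambda q:np.array(rows(q[0],q[1],f))@P-[r,z],[25,80]);return q[0],q[1],f-q.sum()
if __name__=="__main__":
    print(P,np.abs(np.array(A)@P-B).max())
    for n,X in dict(now=(.58,.097,.09),push0=(.61,.098,.033),push1=(.68,.095,.033),head=(.44,.136,.11),latch=(.65,-.007,.11),pressed=(.65,-.007,.09)).items():
        print(n,[np.round(solve(*X,l),1).tolist() for l in(25,30,35,40)])
E
python3 kin.py
```

```text
[0.53672739 0.35114899 0.1029577  0.29203153 0.129369  ] 0.0003702815014268168
now [[22.6, 98.7, 33.7], [21.9, 102.8, 25.3], [21.6, 106.9, 16.5], [21.9, 110.8, 7.3]]
push0 [[30.0, 97.7, 27.2], [29.7, 101.8, 18.5], [29.8, 105.8, 9.4], [30.5, 109.6, -0.0]]
push1 [[35.0, 86.6, 33.4], [34.3, 90.9, 24.8], [34.1, 94.9, 15.9], [34.4, 98.8, 6.8]]
head [[9.7, 114.8, 30.5], [9.1, 118.7, 22.2], [9.0, 122.7, 13.3], [9.6, 126.7, 3.7]]
latch [[26.2, 87.8, 41.1], [25.2, 92.1, 32.8], [24.5, 96.3, 24.2], [24.4, 100.3, 15.3]]
pressed [[27.6, 89.2, 38.2], [26.8, 93.5, 29.8], [26.3, 97.6, 21.1], [26.3, 101.6, 12.1]]
```

```bash
python3 -m crank '[0,-0.75,-0.1,0.5,0, 0,-0.75,-0.1,0.5,0, 0,-0.75,-0.1,0.5,0, 0,-0.75,-0.1,0.5,0, 0,-0.75,-0.1,0.5,0, 0,-0.75,-0.1,0.5,0, 0,-0.75,-0.1,0.4,0, 0,0,0,0,0]' 30
python3 - <<'E'
from h import *
from rig import env;s=env.observe();print(s['q'],s['ft_force'],s['time_s'],inrack(s))
for X in [(-75,0,30),(-25,0,33),(46,0,33)]:print(X,togo(X,s))
E
```

```text
time_s: 10.73
position: [0.572, 0.1161, 0.058]
tool_rot: [[0.787, -0.08, 0.611], [-0.025, -0.995, -0.098], [0.616, 0.061, -0.785]]
ft_force: [0.2, -0.7, -0.9]
grip_width: 0.0002
gripper_force: 0.0
[  3.92178321  25.94761234 110.50190118 -53.27456398  10.01572554
 147.44107183] [ 0.22688562 -0.65019922 -0.93129243] 10.7333 (array([-64.3,  14. ,  58. ]), [[0.787, -0.02, 0.616], [0.022, -0.998, -0.061], [0.616, 0.061, -0.785]])
(-75, 0, 30) [-2.6   1.24  1.62]
(-25, 0, 33) [1.53 1.16 4.47]
(46, 0, 33) [7.12 1.02 8.84]
```

```bash
python3 -m crank '[0,0.6,0.2,0.3,0, 0,0.5,0.2,0.5,0, 0,0.5,0.2,0.6,0, 0,0.5,0.2,0.6,0, 0,0.4,0.2,0.6,0, 0,0.3,0.2,0.6,0, 0,0,0,0,0, 0,0,0,0,0]' 30
python3 - <<'E'
from h import *
from rig import env;s=env.observe();print(s['q'],s['ft_force'],s['time_s'],inrack(s))
for X in [(-75,0,30),(-5,0,44),(46,0,44)]:print(X,togo(X,s))
E
```

```text
time_s: 11.4
position: [0.6126, 0.0995, 0.0506]
tool_rot: [[0.788, -0.081, 0.611], [-0.026, -0.995, -0.099], [0.615, 0.062, -0.786]]
ft_force: [-0.0, 0.1, 0.5]
grip_width: 0.0
gripper_force: 0.0
[  1.43246086  28.89876327 105.71447116 -40.72045783  10.05582869
 132.93139684] [-0.02727059  0.14488334  0.45558253] 11.4 (array([-22.8,  -0.1,  50.6]), [[0.788, -0.021, 0.615], [0.021, -0.998, -0.062], [0.615, 0.062, -0.786]])
(-75, 0, 30) [-5.39 -0.03 -1.59]
(-5, 0, 44) [ 0.99 -0.09  1.61]
(46, 0, 44) [ 5.01 -0.2   4.75]
```

```bash
python3 -m crank '[0,0.5,0,0.6,0, 0,0.5,0,0.6,0, 0,0.5,0,0.6,0, 0,0.5,0,0.5,0, 0,0.5,0,0.5,0, 0,0.5,0,0.5,0, 0,0.5,0,0.5,0, 0,0.4,0,0.4,0]' 30
python3 - <<'E'
from h import *
from rig import env;s=env.observe();print(s['q'],s['ft_force'],s['time_s'],inrack(s))
for X in [(46,0,44)]:print(X,togo(X,s))
E
```

```text
time_s: 12.07
position: [0.669, 0.0947, 0.0415]
tool_rot: [[0.788, -0.081, 0.61], [-0.026, -0.995, -0.098], [0.615, 0.062, -0.786]]
ft_force: [0.3, 0.4, -0.0]
grip_width: -0.0002
gripper_force: 0.0
[  0.70151109  33.24439037  97.72656338 -28.59380217  12.76781336
 120.03239415] [ 0.27700424  0.37485997 -0.01426319] 12.0667 (array([33.8, -1.5, 41.5]), [[0.788, -0.02, 0.615], [0.022, -0.998, -0.061], [0.615, 0.062, -0.786]])
(46, 0, 44) [ 1.12 -0.16  0.54]
```

```bash
python3 -m crank '[0,0.4,0,0.25,0, 0,0.4,0,0.25,0, 0,0.4,0,0.3,0, 0,0.2,0,0.15,0, 0,0.2,0,0.15,0, 0,0,0,0,0, 0,0,0,0,0, 0,0,0,0,0]' 30
python3 - <<'E'
from h import *
from rig import env,optics;s=env.observe();print(s['q'],s['ft_force'],s['time_s'],inrack(s))
p=optics.get_image("scene");crop(p,(190,420,150,320),3.4,"s3.png")
E
```

```text
time_s: 12.73
position: [0.6878, 0.0931, 0.0422]
tool_rot: [[0.788, -0.081, 0.61], [-0.026, -0.995, -0.099], [0.615, 0.062, -0.786]]
ft_force: [-0.4, 0.1, -0.1]
grip_width: -0.0
gripper_force: 0.0
[  0.49880209  34.3481557   94.7423879  -24.65641559  14.42930488
 115.85071903] [-0.42296688  0.07464954 -0.08147295] 12.7333 (array([52.7, -2. , 42.2]), [[0.789, -0.021, 0.615], [0.022, -0.998, -0.062], [0.615, 0.062, -0.786]])
```

View pics/s3.png

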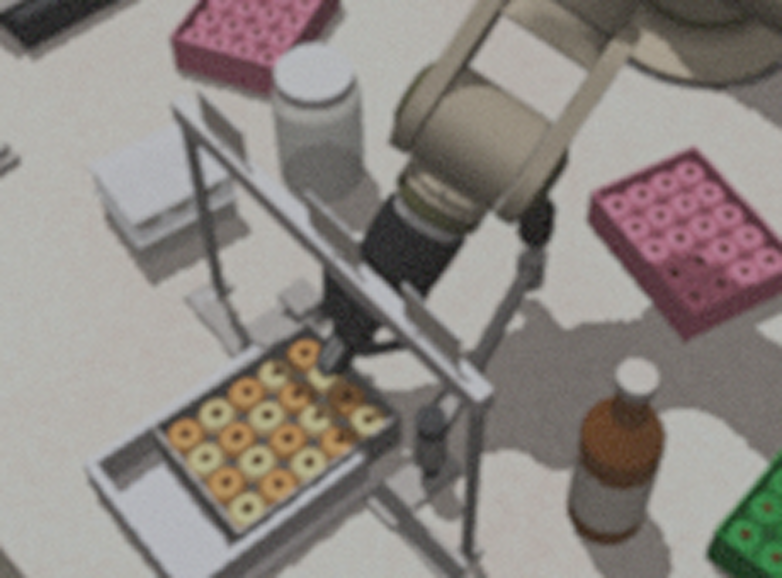

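The tip appears at crop (335,355), right at the tray's front edge, but the tray hasn't moved and the force is nil. I'll check the frames against this picture.

```bash
python3 - <<'E'
from h import *
import pickle;p,s=pickle.load(open("cams.pkl","rb"))
from rig import env,spotter,optics
st=env.observe();R=np.load("rack.npy")
k=lambda u:np.round((u-[190,150])*3.4)
print("tip",k(proj(s,st["position"])))
for n,X in dict(hinge=(0,105,100),railL=(24,188,265),railR=(24,-188,265),keeper=(-5,-105,30),tf=(5,0,58),tl=(5,65,58),tr=(5,-65,58),home=(52,0,58),gl=(45,68,50),gr=(45,-68,50),gl2=(230,68,50),gr2=(230,-68,50),postL0=(24,180,0),postR0=(24,-180,0),head=(-195,26,145)).items():
    W=(R@[*np.array(X)/1000,1])[:3];print(n,k(proj(s,W)),np.round((proj(p,W)-[200,85])*3.3))
E
```

```text
tip [[304. 400.]]
hinge [[430. 412.]] [[249. 250.]]
railL [[486. 390.]] [[111. 149.]]
railR [[177.  91.]] [[637. 189.]]
keeper [[287. 300.]] [[492. 294.]]
tf [[347. 361.]] [[375. 266.]]
tl [[395. 410.]] [[300. 260.]]
tr [[302. 315.]] [[450. 272.]]
home [[305. 391.]] [[379. 213.]]
gl [[361. 444.]] [[302. 218.]]
gr [[266. 342.]] [[456. 230.]]
gl2 [[179. 581.]] [[320.  19.]]
gr2 [[ 87. 463.]] [[471.  30.]]
postL0 [[466. 548.]] [[182. 246.]]
postR0 [[219. 285.]] [[574. 276.]]
head [[537. 202.]] [[319. 485.]]
```

```bash
python3 - <<'E'
from h import *
import pickle;p,s=pickle.load(open("cams.pkl","rb"))
from rig import env,optics
k=lambda u:np.round((u-[190,150])*3.4).tolist()
st=env.observe();T=np.array(st["tool_rot"])
print("now",[k(proj(s,np.array(st["position"])-T[:,2]*d))[0] for d in(0,.02,.04,.073,.1)])
z=np.array([.63,-.074,-.773]);print("s2",[k(proj(s,np.array([.5798,.097,.0906])-z*d))[0] for d in(0,.02,.04,.073,.1)])
q=optics.get_image("wrist");cv2.imwrite("pics/w1.png",q["color"][:,:,::-1])
print(k(proj(s,[.47,.13,.2])))
E
```

```text
now [[304.0, 400.0], [315.0, 383.0], [326.0, 366.0], [345.0, 339.0], [360.0, 315.0]]
s2 [[396.0, 300.0], [407.0, 283.0], [419.0, 265.0], [438.0, 236.0], [454.0, 212.0]]
[[515.0, 175.0]]
```

View pics/w1.png

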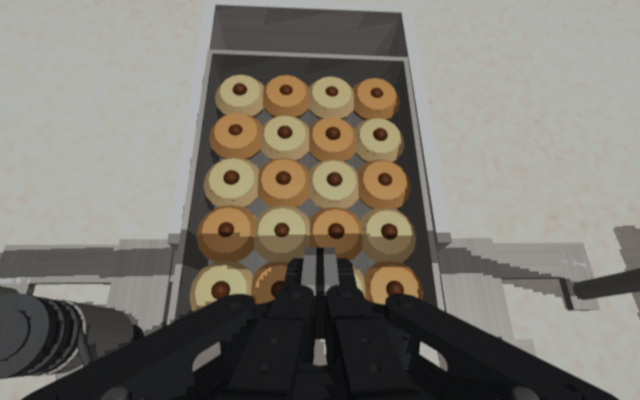

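```bash
python3 - <<'E'
from h import *
from rig import env,optics
q=optics.get_image("wrist");st=env.observe();T=np.array(st["tool_rot"]);R=np.load("rack.npy")
print("tool",[np.round(proj(q,np.array(st["position"])-T[:,2]*d)[0]).tolist() for d in(0,.02,.04,.06)])
Tw=np.eye(4);Tw[:3,:3]=T;Tw[:3,3]=st["position"];print("cam in tool",np.round(np.linalg.inv(Tw)@q["pose"],3).tolist())
for n,X in dict(hinge=(0,105,100),trl=(175,65,58),trr=(175,-65,58),gl=(45,68,50),gr=(45,-68,50),postR=(24,-174,0),gl2=(230,68,50),gr2=(230,-68,50)).items():
    print(n,np.round(proj(q,(R@[*np.array(X)/1000,1])[:3])[0]))
E
```

```text
tool [[321.0, 238.0], [321.0, 252.0], [322.0, 270.0], [322.0, 293.0]]
cam in tool [[-0.0, 0.962, 0.272, 0.069], [1.0, 0.0, 0.0, -0.001], [0.0, 0.272, -0.962, -0.179], [0.0, 0.0, 0.0, 1.0]]
hinge [ 11. 342.]
trl [215.  49.]
trr [413.  55.]
gl [189. 248.]
gr [443. 247.]
postR [570. 296.]
gl2 [220.   0.]
gr2 [404.   8.]
```

```bash
python3 - <<'E'
from kin import *
for z in(.05,.08,.11):
    for x in(.3,.34,.38,.42,.46,.5): print(z,x,[round(float(solve(x,.02,z,l)[2]),1) for l in(28,31,34,38)])
print([np.round(solve(.647,.095,z,l)[2],1) for z in(.012,.02) for l in(28,31,34)],[np.round(solve(.70,.095,z,l)[2],1) for z in(.012,.02) for l in(28,31,34)],[np.round(solve(.465,.14,z,l)[2],1) for z in(.07,.08) for l in(28,31,34)])
E
python3 - <<'E'
# d estimate from the saved wrist view: the brightness profile down the finger column
import cv2;im=cv2.imread("pics/w1.png",0)
for c in(312,322,332):print(c,im[225:300:5,c].tolist())
E
```

```text
0.05 0.3 [2.0, -5.6, -14.8, -33.0]
0.05 0.34 [4.2, -2.5, -10.2, -22.6]
0.05 0.38 [6.8, 0.5, -6.3, -16.7]
0.05 0.42 [9.5, 3.6, -2.8, -12.0]
0.05 0.46 [12.4, 6.7, 0.6, -7.9]
0.05 0.5 [15.3, 9.8, 4.0, -4.1]
0.08 0.3 [14.8, 8.9, 2.3, -8.2]
0.08 0.34 [14.7, 9.0, 2.6, -6.9]
0.08 0.38 [15.6, 10.0, 4.0, -4.9]
0.08 0.42 [17.2, 11.7, 5.8, -2.6]
0.08 0.46 [19.1, 13.7, 8.1, 0.0]
0.08 0.5 [21.3, 16.0, 10.5, 2.8]
0.11 0.3 [25.4, 20.5, 15.3, 7.4]
0.11 0.34 [24.0, 19.0, 13.6, 5.6]
0.11 0.38 [23.8, 18.7, 13.3, 5.4]
0.11 0.42 [24.4, 19.3, 13.9, 6.2]
0.11 0.46 [25.6, 20.5, 15.2, 7.7]
0.11 0.5 [27.2, 22.2, 16.9, 9.5]
[np.float64(22.3), np.float64(17.0), np.float64(11.5), np.float64(23.4), np.float64(18.1), np.float64(12.7)] [np.float64(27.5), np.float64(22.2), np.float64(16.8), np.float64(28.5), np.float64(23.2), np.float64(17.9)] [np.float64(18.4), np.float64(13.0), np.float64(7.3), np.float64(20.5), np.float64(15.1), np.float64(9.6)]
312 [89, 97, 74, 68, 66, 70, 93, 107, 107, 107, 106, 106, 126, 75, 27]
322 [142, 142, 97, 91, 90, 17, 27, 24, 24, 25, 24, 23, 31, 33, 21]
332 [40, 44, 22, 89, 89, 70, 104, 107, 106, 106, 106, 106, 92, 26, 25]
```

```bash
python3 -m crank '[0,0,0,-3,0, 0,0,0,-4,0, 0,0,0,-4,0, 0,-2.2,1.8,-1.2,0, 0,-2.2,1.8,-0.8,0, 0,-2.2,1.8,-0.8,0, 0,-2.2,1.8,-0.7,0, 0,-2.2,1.8,-0.7,0]' 30
python3 - <<'E'
from h import *
from rig import env;s=env.observe();print(s['q'],s['ft_force'],s['time_s'],inrack(s),s['position'])
W=np.array([.47,.02,.07])
print(s["tool_rot"].T@(W-s["position"])*100)
E
```

```text
time_s: 13.55
position: [0.5067, 0.0268, 0.1056]
tool_rot: [[0.797, -0.08, 0.598], [-0.027, -0.995, -0.096], [0.603, 0.06, -0.796]]
ft_force: [-0.1, -0.2, 0.7]
grip_width: 0.0002
gripper_force: 0.0
[-11.05806852  13.66352822 119.00457321   6.70443749  10.13608232
  76.15424443] [-0.06191879 -0.2252331   0.69637155] 13.55 (array([-124. ,  -79.1,  105.6]), [[0.798, -0.019, 0.603], [0.021, -0.998, -0.06], [0.603, 0.06, -0.796]]) [0.50674561 0.02681599 0.10561176]
[-5.05812038  0.75658933  0.70138458]
```

```bash
python3 -m crank '[0,-0.6,-0.1,0.1,0, 0,-1,-0.1,0.1,0, 0,-1.5,-0.1,0.2,0, 0,-1.5,-0.1,0.2,0, 0,-1.5,-0.1,0.2,0, 0,-1.5,-0.1,0.2,0, 0,-1,0,0.2,0, 0,0,0,0,0]' 30
python3 - <<'E'
from h import *
from rig import env;s=env.observe();print(s['q'],s['ft_force'],s['time_s'],inrack(s),s['position'])
E
```

```text
time_s: 14.22
position: [0.455, 0.0334, 0.092]
tool_rot: [[0.827, -0.072, 0.558], [-0.031, -0.996, -0.082], [0.562, 0.051, -0.826]]
ft_force: [0.5, -0.7, 1.2]
grip_width: -0.0002
gripper_force: 0.0
[-12.12213385  11.04418181 124.84507912  12.1223892   10.04930142
  69.83971308] [ 0.54524556 -0.71359491  1.18534476] 14.2167 (array([-176.1,  -75.6,   92. ]), [[0.827, -0.012, 0.562], [0.019, -0.999, -0.049], [0.562, 0.051, -0.826]]) [0.45502702 0.03341689 0.09199603]
```

```bash
python3 -m crank '[0,-0.8,0,0.4,0, 0,-1.3,-0.1,0.6,0, 0,-1.5,-0.1,0.7,0, 0,-1.5,-0.1,0.7,0, 0,-1.5,-0.1,0.7,0, 0,-1.2,-0.1,0.6,0, 0,-0.8,0,0.4,0, 0,0,0,0,0]' 30
python3 - <<'E'
from h import *
from rig import env;s=env.observe();print(s['q'],s['ft_force'],s['time_s'],inrack(s),s['position'])
for X in [(-85,-40,95),(-45,0,50),(-45,0,14)]:print(X,togo(X,s))
E
```

```text
time_s: 14.88
position: [0.4123, 0.0283, 0.0686]
tool_rot: [[0.858, -0.058, 0.511], [-0.036, -0.998, -0.052], [0.513, 0.026, -0.858]]
ft_force: [0.1, 0.0, 0.5]
grip_width: 0.0001
gripper_force: 0.0
[-16.78721189  10.70709158 130.54365713  34.24950813  10.03714926
  43.79600976] [0.12624275 0.04405389 0.4828586 ] 14.8833 (array([-218.4,  -83.3,   68.6]), [[0.858, 0.003, 0.513], [0.016, -1.0, -0.021], [0.513, 0.026, -0.858]]) [0.41229821 0.0283389  0.06861945]
(-85, -40, 95) [12.87 -4.22  4.49]
(-45, 0, 50) [14.06 -8.32 10.32]
(-45, 0, 14) [12.21 -8.41 13.41]
```

```bash
python3 -m crank '[0,1.5,-1,0.6,0, 0,2.5,-1.5,1.9,0, 0,2.5,-1.5,1.9,0, 0,2.5,-1.5,1.9,0, 0,2.5,-1.4,1.9,0, 0,2.2,-1.3,1.9,0, 0,-0.6,0,1.5,0, 0,-0.8,0,1.2,0]' 30
python3 - <<'E'
from h import *
from rig import env;s=env.observe();print(s['q'],s['ft_force'],s['time_s'],inrack(s),s['position'])
for X in [(-45,0,14),(10,0,14),(62,0,14)]:print(X,togo(X,s))
E
```

```text
time_s: 15.55
position: [0.5679, 0.09, 0.0216]
tool_rot: [[0.857, -0.055, 0.513], [-0.034, -0.998, -0.049], [0.515, 0.025, -0.857]]
ft_force: [-0.3, -0.6, -0.2]
grip_width: 0.0001
gripper_force: 0.0
[ -1.80121151  28.49081853 109.53745198  -9.82466634  11.15699851
 100.05478263] [-0.31071609 -0.57381205 -0.20516763] 15.55 (array([-66.8, -12.3,  21.6]), [[0.857, 0.006, 0.515], [0.018, -1.0, -0.018], [0.515, 0.025, -0.857]]) [0.56789831 0.0900302  0.02163652]
(-45, 0, 14) [ 1.5  -1.23  1.76]
(10, 0, 14) [ 6.21 -1.2   4.59]
(62, 0, 14) [10.67 -1.17  7.27]
```

```bash
python3 -m crank '[0,0.6,-0.4,0.8,0, 0,0.7,-0.4,0.8,0, 0,0.8,-0.4,0.6,0, 0,0.8,0,0.5,0, 0,0.8,0,0.5,0, 0,0.8,0,0.5,0, 0,0.8,0,0.5,0, 0,0.8,0,0.5,0]' 30
python3 - <<'E'
from h import *
from rig import env;s=env.observe();print(s['q'],s['ft_force'],s['time_s'],inrack(s),s['position'])
E
python3 -m crank '[0,0.8,0,0.5,0, 0,0.8,0,0.5,0, 0,0.8,0,0.5,0, 0,0.8,0,0.5,0, 0,0.8,0,0.5,0, 0,0.3,0,0.2,0, 0,0,0,0,0, 0,0,0,0,0]' 30
python3 - <<'E'
from h import *
from rig import env,optics;s=env.observe();print(s['q'],s['ft_force'],s['time_s'],inrack(s),s['position'])
p=optics.get_image("wrist");cv2.imwrite("pics/w2.png",p["color"][:,:,::-1])
E
```

```text
time_s: 16.22
position: [0.6436, 0.0962, 0.0129]
tool_rot: [[0.858, -0.056, 0.511], [-0.036, -0.998, -0.05], [0.513, 0.025, -0.858]]
ft_force: [0.8, -0.1, -0.2]
grip_width: 0.0001
gripper_force: 0.0
[-0.77551504 34.02419207 97.94114351 -8.28157067 17.41423801 99.29581934] [ 0.7812076  -0.13083698 -0.24655496] 16.2167 (array([ 8.3, -1.6, 12.9]), [[0.858, 0.004, 0.513], [0.016, -1.0, -0.019], [0.513, 0.025, -0.858]]) [0.64355133 0.0961809  0.01288352]
time_s: 16.88
position: [0.6933, 0.0934, 0.0113]
tool_rot: [[0.858, -0.056, 0.51], [-0.036, -0.998, -0.05], [0.512, 0.025, -0.858]]
ft_force: [0.1, -0.5, -0.9]
grip_width: 0.0001
gripper_force: 0.0
[-1.00214701 37.31049033 90.04899253 -6.28642306 21.98627569 97.01826609] [ 0.10340054 -0.52694451 -0.90324847] 16.8833 (array([58.1, -1.4, 11.3]), [[0.859, 0.004, 0.513], [0.016, -1.0, -0.019], [0.512, 0.025, -0.858]]) [0.69325814 0.09339016 0.01127568]
```

View pics/w2.png

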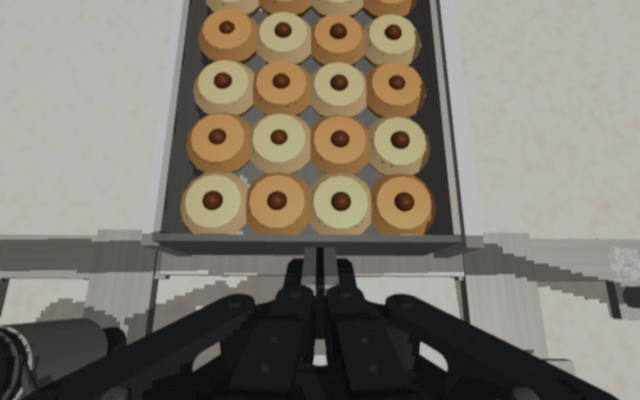

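The closed tips stand right at the tray's front wall, whose top edge is at row 237, centre (312,237). I'll work out its x.

```bash
python3 - <<'E'
from h import *
from rig import env,optics,spotter
q=optics.get_image("wrist");R=np.load("rack.npy")
print("wall top",[(np.linalg.inv(R)@[*onz(q,u,.058),1])[:2]*1000 for u in((160,236),(312,237),(462,239))])
print([(round(d["score"],2),np.round((np.linalg.inv(R)@[*onz(q,np.array(d["at"])*[640,400],.058),1])[:2]*1000)) for d in spotter.look_for(q,"tray_front")[:2]])
g=[(45,68,50),(45,-68,50)];print([np.round(proj(q,(R@[*np.array(X)/1000,1])[:3])[0]) for X in g])
E
```

```text
wall top [array([50.00856092, 67.86807474]), array([50.10716273,  4.00998199]), array([ 49.76780883, -60.24403116])]
[(0.73, array([100.,   7.]))]
[array([166., 250.]), array([473., 253.])]
```

```bash
python3 -m crank '[0,0.2,0,0.15,0, 0,0.3,0,0.2,0, 0,0.2,0,0.1,0, 0,0,0,0,0, 0,0.2,0,0.1,0, 0,0,0,0,0, 0,0,0,0,0, 0,0,0,0,0]' 30
python3 - <<'E'
from h import *
from rig import env;s=env.observe();print(s['ft_force'],s['time_s'],inrack(s))
E
```

```text
time_s: 17.7
position: [0.7005, 0.0932, 0.0103]
tool_rot: [[0.862, -0.056, 0.505], [-0.035, -0.998, -0.05], [0.506, 0.025, -0.862]]
ft_force: [-19.3, 0.1, 13.1]
grip_width: 0.0001
gripper_force: 10.0
[-19.31121813   0.0643063   13.06588299] 17.7 (array([65.3, -1.1, 10.3]), [[0.862, 0.005, 0.507], [0.017, -1.0, -0.019], [0.506, 0.025, -0.862]])
```

The force jumped to 19 N at wall x ≈ 52, so the tray is home. It also confirms that the physical tips lie about 38 mm behind the reported TCP. Next I'll retreat, open the gripper and go to a pre-grasp pose above and behind the head.

```bash
python3 -m crank '[0,0,0,-1,0, 0,0,0,-3,0, 8.54,0,0,-4,0, 8.54,-1,-0.2,-3.5,0, 8.54,-2.4,-0.4,-2.8,0, 8.54,-2.4,-0.4,-2.8,0, 8.54,-2.4,-0.4,-2.8,0, 8.54,-2.4,-0.4,-2.8,0]' 30
python3 -m crank '[8.54,-2.4,-0.4,-2.8,0, 8.54,-2.4,-0.4,-2.8,0, 8.54,-2,-0.2,-2.2,0, 8.54,-1,0,-1,0, 8.54,0,0,0,0, 8.54,0,0,0,0, 8.54,0,0,0,0, 8.54,0,0,0,0]' 30
python3 - <<'E'
from h import *
from rig import env,optics,spotter;s=env.observe();R=np.load("rack.npy");print(s['q'],s['ft_force'],s['time_s'],inrack(s))
q=optics.get_image("wrist");cv2.imwrite("pics/w3.png",q["color"][:,:,::-1])
for n in("head","tray_front"):print(n,[(round(d["score"],2),np.round(np.array(d["at"])*[640,400])) for d in spotter.look_for(q,n)[:3]])
for z in(105,125,145):print(proj(q,(R@[-.195,.026,z/1000,1])[:3]))
E
```

```text
time_s: 18.37
position: [0.4963, 0.126, 0.1519]
tool_rot: [[0.858, -0.056, 0.511], [-0.036, -0.998, -0.05], [0.513, 0.024, -0.858]]
ft_force: [0.5, 0.7, 0.9]
grip_width: 0.0723
gripper_force: 0.0
time_s: 19.03
position: [0.3875, 0.1429, 0.1864]
tool_rot: [[0.858, -0.057, 0.51], [-0.036, -0.998, -0.05], [0.512, 0.025, -0.859]]
ft_force: [0.3, 0.6, -0.5]
grip_width: 0.0857
gripper_force: 0.0
[  9.19729869  -2.63951171 115.02831773 -12.20557277  38.28323661
 109.67534855] [ 0.25756054  0.63242154 -0.47728025] 19.0333 (array([-250.1,   29.6,  186.4]), [[0.859, 0.004, 0.512], [0.016, -1.0, -0.019], [0.512, 0.025, -0.859]])
head [(0.96, array([321., 174.]))]
tray_front [(0.98, array([ 31., 222.])), (0.96, array([340.,  15.])), (0.83, array([272., 336.]))]
[[322.97817285 188.75820249]]
[[323.84649321 180.89837452]]
[[324.85144607 171.80178201]]
```

View pics/w3.png

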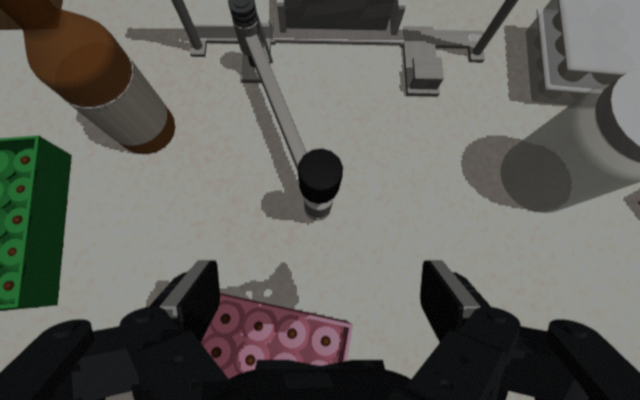

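The head is at (321,172), centred between the open pads at (190 and 450, 265), and the frame matches to about 5 mm. The open tips read 54 mm behind the TCP, consistent with the earlier offset plus the 13 mm swing. I'll move in along the tool axis and grip.

```bash
python3 -m crank '[8.54,0.2,0,1.5,0, 8.54,0.3,0,2.2,0, 8.54,0.3,0,2.2,0, 8.54,0.3,0,2.2,0, 8.54,0.3,0,2.2,0, 8.54,0.2,0,2.2,0, 8.54,0.2,0,1.2,0, 8.54,0,0,0.8,0]' 30
python3 - <<'E'
from h import *
from rig import env,optics;s=env.observe();R=np.load("rack.npy");print(s['q'],s['ft_force'],s['time_s'],inrack(s))
q=optics.get_image("wrist");cv2.imwrite("pics/w4.png",q["color"][:,:,::-1])
E
```

```text
time_s: 19.85
position: [0.4768, 0.1349, 0.0697]
tool_rot: [[0.859, -0.057, 0.508], [-0.036, -0.998, -0.05], [0.51, 0.025, -0.86]]
ft_force: [1.3, -0.3, 0.4]
grip_width: 0.0855
gripper_force: 0.0
[  5.49120274  17.80816434 116.95173762 -20.98103408  16.0015813
 117.0527553 ] [ 1.25785992 -0.3241286   0.40925609] 19.85 (array([-160.4,   27. ,   69.7]), [[0.86, 0.004, 0.511], [0.016, -1.0, -0.019], [0.51, 0.025, -0.86]])
```

View pics/w4.png

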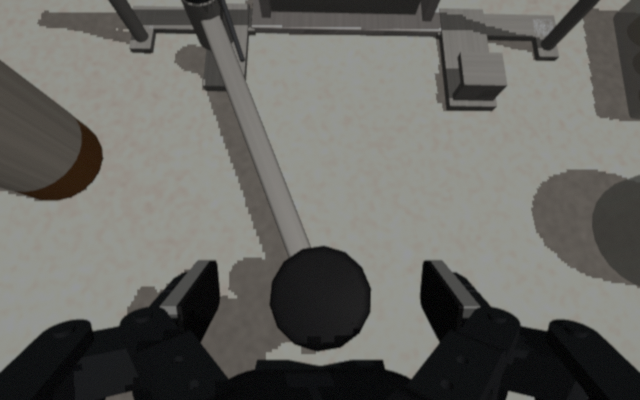

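The head top sits at (321,298), centred between the pads. I'll nudge 5 mm deeper and close.

```bash
python3 -m crank '[8.54,-0.2,0,0.3,0, 8.54,-0.2,0,0.3,0, 3,0,0,0,0, 3,0,0,0,0, 3,0,0,0,0, 3,0,0,0,0, 3,0,0,0,0, 3,0,0,0,0]' 70
python3 - <<'E'
from h import *
from rig import env;s=env.observe();print(s['q'],s['ft_force'],s['time_s'],inrack(s))
r0=inrack(s)[0]
G=np.array([-195,26.]);Hn=np.array([0,105.]);v=G-Hn
for th in np.r_[np.arange(0,1.3,.12),1.187,1.25,1.27,1.297]:
    c,n=np.cos(th),np.sin(th);P=Hn+np.array([[c,-n],[n,c]])@v;d=np.array([*(P-G),0])/10
    T=np.array(inrack(s)[1]);print(round(th,3),np.round(P),np.round(T.T@d,2))
E
```

```text
time_s: 20.57
position: [0.4755, 0.1352, 0.0644]
tool_rot: [[0.858, -0.056, 0.51], [-0.036, -0.998, -0.05], [0.512, 0.024, -0.858]]
ft_force: [-2.5, -0.1, 1.2]
grip_width: 0.0329
gripper_force: 68.9
[  5.54044746  18.41866541 117.63227993 -22.90061692  14.68152824
 119.08428547] [-2.4568859  -0.12868971  1.19324671] 20.5667 (array([-161.8,   27.2,   64.4]), [[0.859, 0.004, 0.513], [0.016, -1.0, -0.019], [0.512, 0.024, -0.858]])
0.0 [-195.   26.] [0. 0. 0.]
0.12 [-184.    3.] [0.9  2.28 0.6 ]
0.24 [-171.  -18.] [2.02 4.42 1.33]
0.36 [-155.  -38.] [3.36 6.38 2.19]
0.48 [-136.  -55.] [4.9  8.14 3.16]
0.6 [-116.  -70.] [6.6  9.66 4.22]
0.72 [-95. -83.] [ 8.46 10.94  5.36]
0.84 [-71. -93.] [10.43 11.94  6.57]
0.96 [ -47. -100.] [12.5  12.66  7.83]
1.08 [ -22. -104.] [14.63 13.09  9.11]
1.2 [   3. -105.] [16.8  13.22 10.41]
1.187 [   0. -105.] [16.56 13.22 10.27]
1.25 [  13. -105.] [17.7  13.18 10.94]
1.27 [  18. -105.] [18.06 13.15 11.16]
1.297 [  23. -104.] [18.55 13.1  11.45]
```

Gripped at 33 mm. Next I'll swing the gate along its arc, half a step per row, checking the force on the way.

```bash
python3 -m crank '[3,0.45,1.14,0.3,0, 3,0.45,1.14,0.3,0, 3,0.56,1.07,0.36,0, 3,0.56,1.07,0.37,0, 3,0.67,0.98,0.43,0, 3,0.67,0.98,0.43,0, 3,0.77,0.88,0.48,0, 3,0.77,0.88,0.49,0]'
python3 - <<'E'
from h import *
from rig import env;s=env.observe();print(s['q'],s['time_s'],inrack(s),inrack(s)[0]-[-161.8,27.2,64.4])
E
```

```text
time_s: 21.23
position: [0.5246, 0.0501, 0.0613]
tool_rot: [[0.864, -0.056, 0.5], [-0.036, -0.998, -0.049], [0.502, 0.024, -0.864]]
ft_force: [-8.3, -5.7, 2.2]
grip_width: 0.0322
gripper_force: 72.2
[ -8.16544412  20.36906177 114.10539504   4.88506148  15.41762845
  80.29277214] 21.2333 (array([-107.7,  -54.7,   61.3]), [[0.865, 0.005, 0.502], [0.016, -1.0, -0.019], [0.502, 0.024, -0.864]]) [ 54.1 -81.9  -3.1]
```

```bash
python3 -m crank '[3,0.95,0.76,0.48,0, 3,0.95,0.76,0.48,0, 3,1.03,0.64,0.54,0, 3,1.03,0.64,0.54,0, 3,1.08,0.5,0.58,0, 3,1.08,0.5,0.58,0, 3,1.04,0.36,0.62,0, 3,1.04,0.36,0.62,0]'
python3 - <<'E'
from h import *
from rig import env;s=env.observe();r=inrack(s);print(s['q'],s['time_s'],r,r[0]-[-161.8,27.2,64.4])
for th in(1.187,1.265):
    c,n=np.cos(th),np.sin(th);P=np.array([0,105])+np.array([[c,-n],[n,c]])@np.array([-195,-79.]);d=np.array([*(P-[-195,26]),0])-(r[0]-[-161.8,27.2,64.4]);print(th,d,np.array(r[1]).T@d/10)
E
```

```text
time_s: 21.9
position: [0.6153, -0.0005, 0.0645]
tool_rot: [[0.865, -0.056, 0.498], [-0.037, -0.998, -0.049], [0.5, 0.024, -0.866]]
ft_force: [-11.1, -6.9, -13.3]
grip_width: 0.0322
gripper_force: 71.4
[-12.81025442  26.23322063 100.93439662   9.17096578  23.24489619
  72.55748103] 21.9 (array([-14. , -99.8,  64.5]), [[0.866, 0.004, 0.5], [0.016, -1.0, -0.019], [0.5, 0.024, -0.866]]) [ 1.478e+02 -1.270e+02  1.000e-01]
1.187 [47.43629113 -4.39473417 -0.1       ] [4.09595124 0.45820793 2.38882455]
1.265 [63.82972648 -3.73662579 -0.1       ] [5.51667571 0.39895447 3.20724591]
```

```bash
python3 -m crank '[3,1,0.2,0.58,0, 3,1,0.1,0.58,0, 3,1,0.1,0.58,0, 3,1,0,0.58,0, 3,0.9,0,0.52,0, 3,0.7,0,0.4,0, 3,0,0,0,0, 3,0,0,0,0]'
python3 - <<'E'
from h import *
from rig import env,optics,spotter;s=env.observe();r=inrack(s);print(s['q'],s['time_s'],r,r[0]-[-161.8,27.2,64.4])
p=optics.get_image("scene");
cv2.imwrite("pics/s5.png",cv2.resize(p["color"][140:320,200:400,::-1],None,fx=3.3,fy=3.3,interpolation=cv2.INTER_CUBIC))
for n in("head","gate"):print(n,[(round(d["score"],2),np.round(np.array(d["at"])*[640,400])) for d in spotter.look_for(p,n)[:2]])
R=np.load("rack.npy");print([proj(p,(R@[x/1000,-.105,.125,1])[:3])[0] for x in(0,15,23)])
E
```

```text
time_s: 22.57
position: [0.6776, -0.0068, 0.0641]
tool_rot: [[0.867, -0.055, 0.495], [-0.036, -0.998, -0.047], [0.496, 0.023, -0.868]]
ft_force: [-21.1, -5.0, -8.2]
grip_width: 0.032
gripper_force: 73.6
[-11.97529881  30.94859623  90.9070408    6.73156721  28.68046703
  75.73905009] 22.5667 (array([  48.6, -102.3,   64.1]), [[0.868, 0.006, 0.497], [0.017, -1.0, -0.017], [0.496, 0.023, -0.868]]) [ 210.4 -129.5   -0.3]
head [(0.58, array([273., 177.])), (0.44, array([263., 229.]))]
gate [(0.77, array([285., 255.]))]
[array([270.71542317, 220.75933009]), array([266.67728625, 223.3428466 ]), array([264.50446735, 224.73297122])]
```

The force is rising at head x ≈ 15–20 mm, so the gate is at or near the hard stop. Next: press the plunger down.

```bash
python3 -m crank '[3,-0.2,0,0.34,0, 3,-0.2,0,0.34,0, 3,-0.2,0,0.34,0, 3,-0.2,0,0.34,0, 3,-0.2,0,0.34,0, 3,-0.1,0,0.2,0, 3,0,0,0,0, 3,0,0,0,0]'
python3 - <<'E'
from h import *
from rig import env;s=env.observe();r=inrack(s);print(s['q'],s['time_s'],r,r[0]-[-161.8,27.2,64.4])
E
```

```text
time_s: 23.38
position: [0.6788, -0.0069, 0.0448]
tool_rot: [[0.865, -0.054, 0.499], [-0.035, -0.998, -0.047], [0.501, 0.024, -0.865]]
ft_force: [-26.6, -2.3, 8.5]
grip_width: 0.0317
gripper_force: 74.9
[-11.9877101   32.64253449  92.02281849   7.60284992  25.61613413
  74.7648765 ] 23.3833 (array([  49.7, -102.3,   44.8]), [[0.865, 0.006, 0.501], [0.017, -1.0, -0.017], [0.501, 0.024, -0.865]]) [ 211.5 -129.5  -19.6]
```

```bash
python3 -m crank '[3,-0.1,0,0.17,0, 3,-0.1,0,0.17,0, 3,-0.05,0,0.1,0, 3,0,0,0,0, 3,0,0,0,0, 3,0,0,0,0, 3,0,0,0,0, 3,0,0,0,0]'
python3 - <<'E'
from h import *
from rig import env;s=env.observe();r=inrack(s);print(s['q'],s['time_s'],r,r[0]-[-161.8,27.2,64.4])
E
```

```text
time_s: 24.05
position: [0.6806, -0.007, 0.0437]
tool_rot: [[0.861, -0.054, 0.505], [-0.034, -0.998, -0.048], [0.507, 0.025, -0.862]]
ft_force: [-34.9, 0.7, 29.9]
grip_width: 0.0317
gripper_force: 76.9
[-11.96599015  32.83665443  92.14392505   7.83135953  24.88584049
  74.50386092] 24.05 (array([  51.5, -102.3,   43.7]), [[0.862, 0.007, 0.507], [0.018, -1.0, -0.018], [0.507, 0.025, -0.862]]) [ 213.3 -129.5  -20.7]
```

The plunger is at its stop (30 N). Now ease back.

```bash
python3 -m crank '[3,-0.34,0,-0.2,0, 3,-0.34,0,-0.2,0, 3,-0.34,0,-0.2,0, 3,-0.34,0,-0.2,0, 3,-0.34,0,-0.2,0, 3,0,0,0,0, 3,0,0,0,0, 3,0,0,0,0]'
python3 - <<'E'
from h import *
from rig import env;s=env.observe();r=inrack(s);print(s['time_s'],r,r[0]-[-161.8,27.2,64.4])
E
```

```text
time_s: 24.72
position: [0.6645, -0.0075, 0.0439]
tool_rot: [[0.858, -0.054, 0.511], [-0.033, -0.998, -0.051], [0.513, 0.027, -0.858]]
ft_force: [-9.7, -4.4, 11.7]
grip_width: 0.0318
gripper_force: 67.5
24.7167 (array([  35.5, -103.8,   43.9]), [[0.858, 0.006, 0.513], [0.019, -1.0, -0.02], [0.513, 0.027, -0.858]]) [ 197.3 -131.   -20.5]
```

```bash
python3 -m crank '[3,-0.2,0,0,0, 3,-0.2,0,-0.05,0, 3,-0.2,0,-0.05,0, 3,-0.2,0,-0.05,0, 3,0,0,0,0, 3,0,0,0,0, 3,0,0,0,0, 3,0,0,0,0]'
python3 - <<'E'
from h import *
from rig import env;s=env.observe();r=inrack(s);print(s['time_s'],r,r[0]-[-161.8,27.2,64.4])
E
```

```text
time_s: 25.38
position: [0.6598, -0.0076, 0.044]
tool_rot: [[0.854, -0.056, 0.518], [-0.034, -0.998, -0.052], [0.52, 0.027, -0.854]]
ft_force: [-4.4, -2.2, 18.9]
grip_width: 0.0318
gripper_force: 67.6
25.3833 (array([  30.8, -104.2,   44. ]), [[0.854, 0.004, 0.52], [0.017, -1.0, -0.021], [0.52, 0.027, -0.854]]) [ 192.6 -131.4  -20.4]
```

```bash
python3 -m crank '[3,-0.2,0,-0.1,0, 3,-0.2,0,-0.1,0, 3,-0.2,0,-0.1,0, 3,0,0,0,0, 3,0,0,0,0, 3,0,0,0,0, 3,0,0,0,0, 3,0,0,0,0]'
python3 - <<'E'
from h import *
from rig import env;s=env.observe();r=inrack(s);print(s['time_s'],r,r[0]-[-161.8,27.2,64.4])
E
```

```text
time_s: 26.05
position: [0.6543, -0.0075, 0.044]
tool_rot: [[0.852, -0.059, 0.52], [-0.037, -0.998, -0.053], [0.522, 0.026, -0.852]]
ft_force: [1.3, 1.0, 17.6]
grip_width: 0.0319
gripper_force: 68.6
26.05 (array([  25.3, -104.4,   44. ]), [[0.853, 0.002, 0.522], [0.015, -1.0, -0.021], [0.522, 0.026, -0.852]]) [ 187.1 -131.6  -20.4]
```

```bash
python3 -m crank '[3,-0.2,0,-0.1,0, 3,-0.1,0,-0.05,0, 3,0,0,0,0, 3,0,0,0,0, 3,0,0,0,0, 3,0,0,0,0, 3,0,0,0,0, 3,0,0,0,0]'
python3 - <<'E'
from h import *
from rig import env,optics;s=env.observe();r=inrack(s);print(s['time_s'],r,r[0]-[-161.8,27.2,64.4])
p=optics.get_image("scene");R=np.load("rack.npy");print([proj(p,(R@[x/1000,-.105,.105,1])[:3])[0] for x in(-10,0,15)])
cv2.imwrite("pics/s6.png",cv2.resize(p["color"][160:300,210:380,::-1],None,fx=4,fy=4,interpolation=cv2.INTER_CUBIC))
E
```

```text
time_s: 26.72
position: [0.6506, -0.0072, 0.044]
tool_rot: [[0.853, -0.054, 0.52], [-0.031, -0.998, -0.053], [0.522, 0.029, -0.853]]
ft_force: [-3.2, -1.5, 20.5]
grip_width: 0.0313
gripper_force: 66.8
26.7167 (array([  21.6, -104.4,   44. ]), [[0.853, 0.006, 0.522], [0.02, -1.0, -0.022], [0.522, 0.029, -0.853]]) [ 183.4 -131.6  -20.4]
[array([273.87540768, 223.07626024]), array([271.2461066 , 224.77483476]), array([267.2646674 , 227.34691417])]
```

View pics/s6.png

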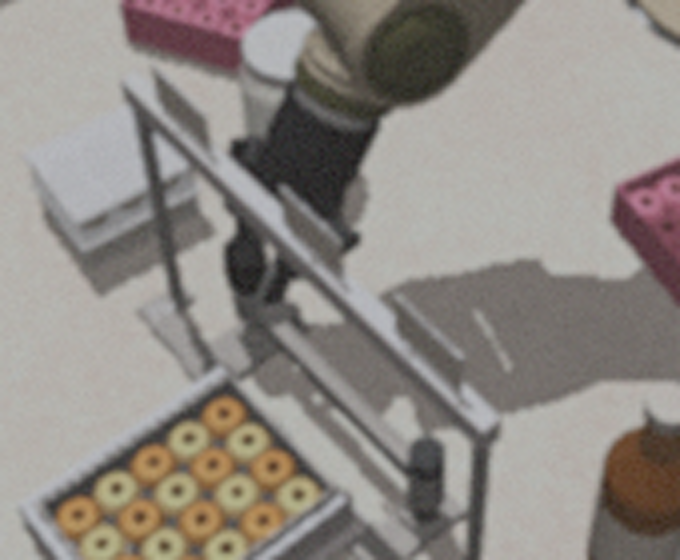

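The gate lies across the tray front, with the head at about (271,226) in the full picture. That matches the latched spot (271,225) for rack x = 0. I'll release, then back out along the tool axis.

```bash
python3 -m crank '[8.54,0,0,0,0, 8.54,0,0,0,0, 8.54,0,0,0,0, 8.54,0,0,0,0, 8.54,0,0,0,0, 8.54,0,0,0,0, 8.54,0,0,0,0, 8.54,0,0,0,0]'
python3 - <<'E'
from h import *
from rig import env,optics,spotter;s=env.observe();R=np.load("rack.npy");print(s["ft_force"],s['time_s'])
q=optics.get_image("wrist");cv2.imwrite("pics/w7.png",q["color"][:,:,::-1])
for n in("head","tray_front"):print(n,[(round(d["score"],2),np.round(np.array(d["at"])*[640,400])) for d in spotter.look_for(q,n)[:3]])
for x,z in((0,129),(0,125),(0,145),(15,129)):print(x,z,proj(q,(R@[x/1000,-.105,z/1000,1])[:3]))
E
```

```text
time_s: 27.43
position: [0.647, -0.006, 0.0391]
tool_rot: [[0.858, -0.056, 0.51], [-0.036, -0.998, -0.05], [0.512, 0.025, -0.859]]
ft_force: [0.3, -0.3, -0.6]
grip_width: 0.0853
gripper_force: 0.0
[ 0.33470961 -0.291528   -0.5819032 ] 27.4333
head []
tray_front [(0.56, array([136.,  95.])), (0.45, array([282., 255.]))]
0 129 [[335.69745732 246.58462587]]
0 125 [[334.78143826 248.44640788]]
0 145 [[340.2004187  237.43248832]]
15 129 [[335.29957628 197.70578032]]
```

View pics/w7.png

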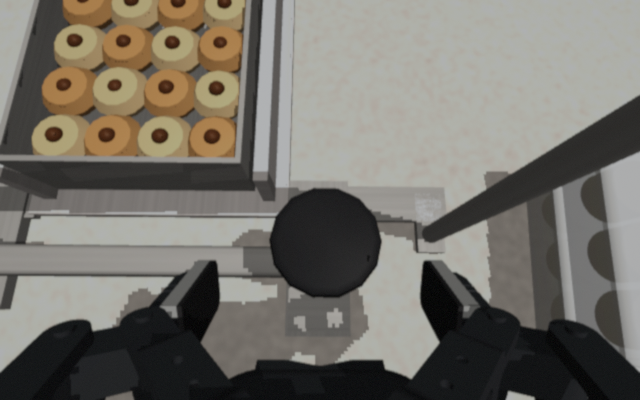

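The gate stays latched: head at (325,243), against a predicted (336,247) for x = 0. The tray is behind it. Backing out straight.

```bash
python3 -m crank '[8.54,0,0,-0.8,0, 8.54,0,0,-1.5,0, 8.54,0,0,-2,0, 8.54,0,0,-2.5,0, 8.54,0,0,-2.5,0, 8.54,0,0,-2,0, 8.54,0,0,-1,0, 8.54,0,0,0,0]'
python3 - <<'E'
from h import *
from rig import env,optics,spotter;s=env.observe();R=np.load("rack.npy");print(s["ft_force"],s['time_s'],inrack(s)[0])
q=optics.get_image("wrist")
print([(round(d["score"],2),np.round(np.array(d["at"])*[640,400])) for d in spotter.look_for(q,"head")[:2]],proj(q,(R@[0,-.105,.109,1])[:3]))
print(env.close_job())
E
```

```text
time_s: 28.25
position: [0.5842, 0.0001, 0.1473]
tool_rot: [[0.857, -0.056, 0.513], [-0.035, -0.998, -0.051], [0.515, 0.025, -0.857]]
ft_force: [-0.5, -0.2, 0.0]
grip_width: 0.085
gripper_force: 0.0
[-0.50736385 -0.19828249  0.01713969] 28.25 [ -45.1 -101.   147.3]
[(0.74, array([322., 178.]))] [[325.57076475 183.88012999]]
the job is handed in; nothing more can be done
None
```

The job is handed in: the tray is home, the gate stayed latched by itself after I let go, and no bystander moved in the pictures I viewed. However, an early move gave a single wrist-force reading of about 165 N, over the 120 N limit, when the stretched arm stopped short with nothing touched, so that may still fail the run. The judge gave no verdict.

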